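Clip the spray lance into the test stand and set its flow dial

ROBOT

A 6-joint arm with a two-finger parallel gripper is mounted at the origin on a cart in front of the work surface, level with it; the furniture and walls round the work are solid. World frame = base frame: x ahead of the robot, y to its left, z up, the work surface at z = 0. Lengths are in m, angles in rad, forces in N, time in s.
With the tool pointing down it reaches from about 0.35 to 0.975 m from the base axis. Payload 4.9 kg.
Tool frame: the origin (TCP) lies at the very end of the fingers, on their centre line; the grasp point (between the pads) lies 19 mm behind it; z points along the fingers, y is the line along which they close (so a half turn about z gives the same grasp; the last joint's range is limited). The gripper opens to 85 mm and grips with 20 to 120 N. Pads are 22 mm wide; open, the fingers measure 114 mm over their backs; the gripper's body (76 mm by 85 mm) begins 54 mm behind the grasp point. The pads swing forward as they close: fully open they stand 13 mm farther back than shut.
Start: joints at [1.046, 0.053, 1.613, -0, 1.476, -0.119], TCP at [0.247, 0.574, 0.231] pointing down, gripper open.
Joint ranges: [-3.01, 3.01], [-1.01, 2.22], [0.06, 2.58], [-1.02, 4.17], [0.09, 2.62], [-3.14, 3.14]. Speed limits (rad/s): [2.57, 2.57, 3.14, 3.14, 3.14, 3.14].

INTERFACE

Orientations are given as a rotation vector (axis times angle).
In Python, from station import get_obs, optics, ctrl gives the robot as it stands.
- The arm moves only by the shell command python3 -m pendant 'ROWS' [FORCE]. ROWS is JSON, a list of rows, each a list of 3 entries, a list of its own where there are three numbers: the shift along the tool's x, y, z in mm, then the turn, a rotation vector about the tool's x, y, z in rad, then the opening, from 0 (shut) to 1 (fully open). A call has 1 to 12 rows; each row shifts and turns the commanded pose from where the row before left it, along the tool's axes as they then stand; what a row does not reach is not made up. A row lasts 1/12 s, in which the tool goes at most 41.7 mm and 7.16 degrees, less where a joint would pass 70% of its speed; a pose out of reach is approached as far as the arm can. A call is refused whole if a number of a shift passes 41.7 or a number of a turn 0.125, either way. A call with a gripper value outside its range is refused whole. The fingers move at their own pace and stop on an object; FORCE is the grip in N (left out, the last holds). Time passes only in rows, so rows that do not move let the fingers close. It gives the time, the measured TCP pose, the force, the opening and the grip force at its end, in the units of the state.
- get_obs(): the state, without advancing time (a new reading comes with each control period).
- optics.get_image(name): name is "scene" or "top" or "wrist"; returns the picture (384x512x3 uint8, red, green, blue); there is no depth.
- optics.camera_model(name): a dict with "fx", "fy", "cx", "cy" (pixels), "cam_to_world" (4x4, takes a point from camera to world coordinates). Camera axes: x right, y up, looking along -z (the intrinsics and any distortion apply to the point x, -y, -z); pixel columns grow to the right and rows downward; lengths in m; the calibration is good to about 2 mm. A picture is of the moment at which its call begins: read the wrist's pose just before it. camera_model takes no time and is no camera call; for the wrist camera it gives the pose at the moment of the call.
- ctrl.finish_job(): hands the job in; it is judged then, once.
The state is a dict: "t": time; "q": joint angles; "dq": joint speeds; "effort": joint torques, N m; "tool_pos": TCP position; "tool_rot": TCP orientation; "contact_force": force on the tool from outside, world axes, zero at the start; "wrist_torque": the same for the moment, N m; "opening": finger opening in m; "grip_force": force on a finger pad.
Only numpy, scipy, OpenCV 4.12 (cv2) and the standard library are available. Lean on these libraries where they do the work, as an engineer would, in place of code of your own. Each camera call takes 0.05 s, during which the arm holds its last target. There are 200 camera calls.

TASK

Set up the spray test stand: press the steel lance, nozzle end up the slope and its two nuts outside the forks, down into the fork clip until it sits fully home and the sprung jaw has snapped shut over it. Only then turn the flow dial so that the white pointer on its bar lines up with the long white index mark, and let go of everything, leaving the bottle, cup and tile nearby where they are.

Things in the scene. Friction and masses are not known exactly. Their poses are not given: they have to be found in the camera images.
- lance: Loose spray lance, 200 mm, 0.15 kg: steel tube 14 mm thick between two dark hexagon nuts (22 mm over flats, 18 mm long, inner faces 58 mm either side of the origin). Origin on the axis midway between the nuts (near centre of mass), x along it to the nozzle. Starts lying on its nuts, axis 11 mm above the table. Grip across the tube's middle, fingertips at most 10 mm past the axis.
- lance_nozzle (a point): Tip of the brass nozzle cone, on the axis, 102 mm from the lance's origin; the other end is a thinner ribbed nipple. The nozzle starts pointing away from the robot within 40 degrees.
- clip_deck: Sloping deck with fork clip on a fixed grey sheet-metal stand 190 mm wide. Origin = where the seated lance's origin lies. x up the slope (away from the robot, yaw within 17 degrees), along the seated lance, 30 degrees above level; y to the left; z square to the deck, leaning 30 degrees towards the robot. Deck surface at z = -34 mm. Lance goes in straight along -z.
- fork_up (a point): Upper of two forks, at x = +45 mm of clip_deck (the lower at -45), each 14 mm long: 76 mm free between them for the gripper, nuts outside with 6 mm play. Each: seat at z = -7 mm; fixed prong on -y, inner face y = -7 to z = 10 mm, lip leaning out to y = -14 at z = 20; jaw nose on +y. Lead-in 4 mm either way in y. Jaw shaft and lugs stay below z = -18.
- jaw (a joint): Sprung steel jaw, two noses on one shaft along x at y = +13, z = -24 mm of clip_deck. 0 = shut: noses reach in to y = +2.5 at z = +7 mm, ramps rise outwards to y = +13 at z = +25. Grows as pushed outwards, about 0.15 rad while the lance passes; the spring shuts it. Pushing past takes 6 to 15 N, from z = +17 mm on; nothing holds the lance until it is home.
- dial (a joint): Flow dial's angle (rad) about the deck's z, positive anticlockwise seen from above the deck. 0 = white pointer at the long white index mark. Starts between -1.3 and -0.6. Stays where left; stops at -1.5 and +0.9; friction 0.04 N m.
- index_mark (a point): Long white index mark on the dial's plate, 33 mm straight up the slope (+x of clip_deck) from the dial's axis; the other marks are small dots.
- dial_grip (a point): Top centre of the dial's black bar grip, on its axis, at x = 0, y = -100, z = +1 mm of clip_deck. Its x runs along the bar to the white pointer end, its z along the axis, square to the deck. Bar 42 mm long, 10 mm wide, 23 mm high above a 46 mm round skirt; grip it across its width, tool square to the deck.
- wipe_bottle: loose bottle with a red nozzle cap, 53 mm diameter, 174 mm high, standing: a bystander, leave alone; origin under its foot
- mixing_cup: loose grey cup, 65 mm diameter, 62 mm high, standing: a bystander, leave alone; origin under its foot
- tile_4: loose small cream tile 31x46x8 mm lying on the table: a bystander, leave alone; origin at its underside
Mind the look-alikes: they are no part of the job. There is more than one size of the lance; the one meant has the size given above.

How it is judged:
By the outcome, as a careful person would: the job done as asked, in the order asked, and still so for the second after the job is handed in, with the robot touching nothing.
It also fails if it takes over 51 s, if anything falls off the work surface, if the arm or the gripper's body presses on something with over 40 N, if the wrist force passes 120 N, or if a joint passes its speed limit or range.

## Working session

There is one attempt and no reset: what is moved stays moved. The work goes in short steps, Python scripts to look and compute and a shell command to move; the robot and the scene stay as the last step left them, time stands still between calls to the robot, and variables do not carry over. Pictures are saved under pics/ and viewed, at most 10 in all, crops included, and the job is handed in when it is done.

```bash
ls; mkdir -p pics
python3 - <<'E'
from station import get_obs, optics
import cv2,numpy as np
o=get_obs();print(o)
a=[]
for n in("scene","top","wrist"):
    m=optics.camera_model(n);print(n,{k:(np.round(v,4).tolist()) if not isinstance(v,str) else v for k,v in m.items()})
    im=optics.get_image(n);np.save(f"pics/{n}0.npy",im);cv2.imwrite(f"pics/{n}0.png",im[:,:,::-1])
E
```

```text
pics
{'t': 0.0, 'q': array([ 1.04599906e+00,  5.33498494e-02,  1.61427333e+00, -1.94125508e-06,
        1.47599309e+00, -1.18967579e-01]), 'dq': array([-0.00247553, -0.00022681,  0.00079961, -0.00136104,  0.00154295,
       -0.00023073]), 'effort': array([ 4.30131086e-04, -3.93668747e+01, -3.70182180e+01,  1.01206992e-04,
        6.67060143e-03,  2.19800604e-06]), 'tool_pos': array([0.2464108 , 0.57370881, 0.2300797 ]), 'tool_rot': array([-6.32980938e-01, -3.07651101e+00,  3.01578599e-03]), 'contact_force': array([ 0.07481901, -0.29245157,  0.27345778]), 'wrist_torque': array([-0.0474246 , -0.04655091, -0.05275163]), 'grip_force': 0.0, 'opening': 0.0853371503111767}
scene {'fx': 459.394, 'fy': 459.394, 'cx': 258.4002, 'cy': 197.6844, 'cam_to_world': [[0.4889, 0.5404, -0.6848, -0.26], [-0.8722, 0.3166, -0.3729, -0.4772], [0.0153, 0.7796, 0.6261, 0.8592], [0.0, 0.0, 0.0, 1.0]]}
top {'fx': 481.3763, 'fy': 481.3763, 'cx': 264.926, 'cy': 190.8546, 'cam_to_world': [[0.0231, 0.989, -0.146, 0.3824], [-0.9997, 0.0212, -0.0145, -0.0465], [-0.0112, 0.1463, 0.9892, 1.3614], [0.0, 0.0, 0.0, 1.0]]}
wrist {'fx': 336.814, 'fy': 336.814, 'cx': 257.706, 'cy': 187.8402, 'cam_to_world': [[0.3942, -0.8806, -0.2629, 0.1798], [0.919, 0.3774, 0.114, 0.6018], [-0.0012, -0.2866, 0.9581, 0.3733], [0.0, 0.0, 0.0, 1.0]]}
```

View pics/scene0.png

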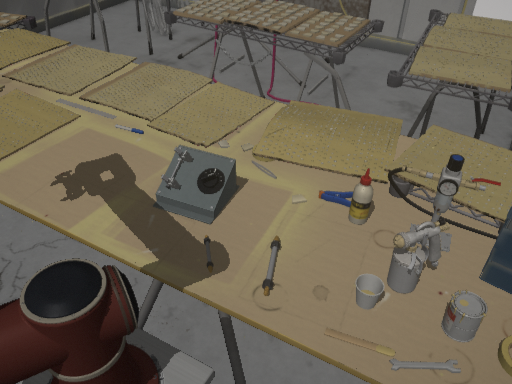

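View pics/top0.png

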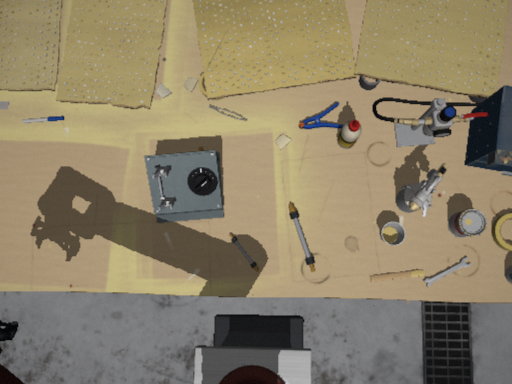

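The top view shows the stand at about (187,185), with the dial at (203,181) and the clip at (163,188). The full-size lance runs from (293,206) to (313,270). A shorter look-alike sits at (244,252). I'll zoom in next.

Run:
```python
import cv2,numpy as np
t=cv2.imread("pics/top0.png");s=cv2.imread("pics/scene0.png")
a=cv2.resize(t[140:230,135:235],(400,360),interpolation=cv2.INTER_CUBIC)
b=cv2.resize(t[195:285,230:330],(400,360),interpolation=cv2.INTER_CUBIC)
c=cv2.resize(s[140:225,150:245],(400,358),interpolation=cv2.INTER_CUBIC)[:240]
c=cv2.resize(s[140:200,150:250],(400,240),interpolation=cv2.INTER_CUBIC)
d=cv2.resize(s[230:300,200:300],(400,280),interpolation=cv2.INTER_CUBIC)[:240]
cv2.imwrite("pics/z1.png",np.vstack([np.hstack([a,b]),np.hstack([c,d])]))
```

```text
(no output)
```

View pics/z1.png

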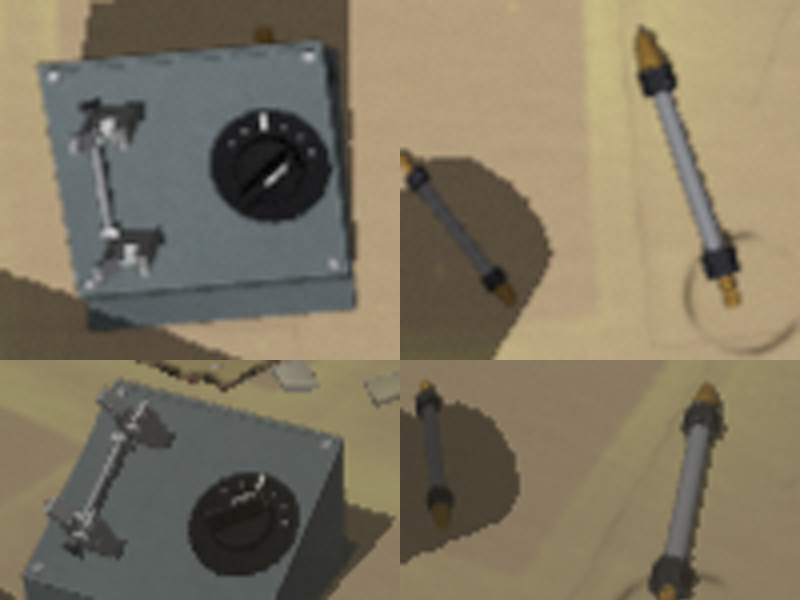

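The crops show that the lance's brass nozzle end points away from the robot. Its far nut is at about (294,214.7) in the top view and its near nut at (310,260.5). Four screws and the index mark are visible on the deck. Next I'll triangulate these.

```bash
cat > h.py <<'E'
import numpy as np,cv2
from scipy.spatial.transform import Rotation as R
from station import get_obs, optics
def ray(m,u,v):
    T=np.array(m["cam_to_world"]);d=T[:3,:3]@np.array([(u-m["cx"])/m["fx"],-(v-m["cy"])/m["fy"],-1]);return T[:3,3],d/np.linalg.norm(d)
def proj(m,p):
    T=np.array(m["cam_to_world"]);q=T[:3,:3].T@(np.asarray(p)-T[:3,3]);return m["cx"]-m["fx"]*q[0]/q[2],m["cy"]+m["fy"]*q[1]/q[2]
def plane(m,u,v,p0,n=(0,0,1)):
    c,d=ray(m,u,v);n=np.array(n);return c+d*((np.asarray(p0)-c)@n)/(d@n)
def tri(rs):
    A=0;b=0
    for c,d in rs:
        P=np.eye(3)-np.outer(d,d);A=A+P;b=b+P@c
    x=np.linalg.solve(A,b);return x,max(np.linalg.norm((np.eye(3)-np.outer(d,d))@(x-c)) for c,d in rs)
def go(p,Rt):
    "shift (mm) in current tool axes, then total turn rotvec; both half turns"
    o=get_obs();R0=R.from_rotvec(o["tool_rot"])
    print("t",round(o["t"],2),"shift mm now-axes",np.round(R0.inv().apply(np.asarray(p)-o["tool_pos"])*1e3,1))
    for k in(0,1):
        v=(R0.inv()*Rt*R.from_euler("z",np.pi*k)).as_rotvec();print(" turn",v.round(3),"rows",round(np.linalg.norm(v)/.125,1))
        print("   shift after turn",np.round((Rt*R.from_euler("z",np.pi*k)).inv().apply(np.asarray(p)-o["tool_pos"])*1e3,1))
def snap(n,name):
    m=optics.camera_model(n);im=optics.get_image(n);cv2.imwrite(f"pics/{name}.png",im[:,:,::-1]);np.savez(f"pics/{name}.npz",**m);return m,im
E
python3 - <<'E'
from h import *
T=optics.camera_model("top");S=optics.camera_model("scene")
a=plane(T,294,214.75,[0,0,.011]);b=plane(T,310,260.5,[0,0,.011])
print("lance",(a+b)/2,np.linalg.norm(a-b),"yaw",np.degrees(np.arctan2(*(a-b)[1::-1])))
tp=[(54,76),(308,57),(334,264),(90,283)]
tp=[(135+x/4-.4,140+y/4-.4) for x,y in tp]
sc=[(124,392),(325,441),None,(38,575)]
X=[]
for t,s in zip(tp,sc):
    if s:
        x,e=tri([ray(T,*t),ray(S,150+s[0]/4-.4,140+(s[1]-360)/4-.4)]);print(x.round(4),round(e,4));X.append(x)
ul,ur,ll=X
ex=(ul-ll);ey=ul-ur
print("len",np.linalg.norm(ex),np.linalg.norm(ey),"slope",np.degrees(np.arcsin(ex[2]/np.linalg.norm(ex))),"yaw",np.degrees(np.arctan2(ex[1],ex[0])),np.degrees(np.arctan2(-ey[0],ey[1])))
for t,s in [((264,121),(262,482))]:
    print("idx",tri([ray(T,135+t[0]/4-.4,140+t[1]/4-.4),ray(S,150+s[0]/4-.4,140+(s[1]-360)/4-.4)]))
E
```

```text
lance [ 0.4524004  -0.13313807  0.011     ] 0.1345236829597701 yaw 20.067046996405995
[0.6464 0.2839 0.1136] 0.0001
[0.6612 0.1156 0.1189] 0.0009
[0.5169 0.2722 0.0324] 0.0008
len 0.15330904328535624 0.16904127605607291 slope 31.967187005159285 yaw 5.161519414763044 5.008083111116947
idx (array([0.62232268, 0.14583277, 0.09581538]), np.float64(0.00018389547729726218))
```

```bash
cat >> h.py <<'E'
def deckR(yaw): return R.from_euler("z",yaw)*R.from_euler("y",-np.pi/6)
FL=R.from_euler("x",np.pi)
E
python3 - <<'E'
from h import *
o=get_obs();R0=R.from_rotvec(o["tool_rot"]);m=optics.camera_model("wrist");c=np.array(m["cam_to_world"])
print("cam in tool",R0.inv().apply(c[:3,3]-o["tool_pos"]).round(4),R0.inv().apply(-c[:3,2]).round(3),"tool x",R0.as_matrix()[:,0].round(3))
D=deckR(np.radians(5.1));idx=np.array([.6223,.1458,.0958])
O=idx+D.apply([-.033,.1,.032]);print("O",O.round(4))
go(O+D.apply([0,-.05,.2]),D*FL)
E
```

```text
cam in tool [ 0.0723 -0.0008 -0.1431] [-0.287  0.001  0.958] tool x [-0.919  0.395  0.   ]
O [0.569  0.2414 0.107 ]
t 0.15 shift mm now-axes [-363.3 -269.6  -49.5]
 turn [-0.689  0.176  2.568] rows 21.3
   shift after turn [191.  409.7  52.6]
 turn [-0.131 -0.513 -0.483] rows 5.7
   shift after turn [-191.  -409.7   52.6]
```

```bash
python3 -m pendant '[[[0,0,0],[-0.022,-0.0855,-0.0805],1],[[0,0,0],[-0.022,-0.0855,-0.0805],1],[[0,0,0],[-0.022,-0.0855,-0.0805],1],[[0,0,0],[-0.022,-0.0855,-0.0805],1],[[0,0,0],[-0.022,-0.0855,-0.0805],1],[[0,0,0],[-0.022,-0.0855,-0.0805],1]]'
python3 -m pendant '[[[-16,-34,4.4],[0,0,0],1],[[-16,-34,4.4],[0,0,0],1],[[-16,-34,4.4],[0,0,0],1],[[-16,-34,4.4],[0,0,0],1],[[-16,-34,4.4],[0,0,0],1],[[-16,-34,4.4],[0,0,0],1],[[-16,-34,4.4],[0,0,0],1],[[-16,-34,4.4],[0,0,0],1],[[-16,-34,4.4],[0,0,0],1],[[-16,-34,4.4],[0,0,0],1],[[-16,-34,4.4],[0,0,0],1],[[-16,-34,4.4],[0,0,0],1]]'
python3 -m pendant '[[[0,0,0],[0,0,0],1],[[0,0,0],[0,0,0],1]]'
python3 - <<'E'
from h import *
m,im=snap("wrist","w1");o=get_obs();print(o["t"],o["tool_pos"],np.abs(o["dq"]).max())
cv2.imwrite("pics/w1b.png",cv2.resize(im[:,:,::-1],(800,600),interpolation=cv2.INTER_CUBIC))
D=deckR(np.radians(5.1));go(np.array([.569,.2414,.107])+D.apply([0,-.05,.2]),D*FL)
E
```

```text
t: 0.65
tool_pos: [0.2464, 0.5746, 0.2316]
tool_rot: [-0.122, 2.611, 0.035]
contact_force: [-0.2, 0.3, -0.7]
opening: 0.0854
grip_force: 0.0
t: 1.65
tool_pos: [0.4752, 0.1832, 0.281]
tool_rot: [-0.116, 2.614, 0.035]
contact_force: [0.5, 0.5, 0.2]
opening: 0.0856
grip_force: 0.0
t: 1.82
tool_pos: [0.4758, 0.1826, 0.2809]
tool_rot: [-0.109, 2.615, 0.033]
contact_force: [-0.7, -0.1, 0.4]
opening: 0.0854
grip_force: 0.0
1.8667 [0.47504705 0.18406175 0.28046336] 0.052945740613270724
t 1.87 shift mm now-axes [ 1.3 -1.2 -0.4]
 turn [ 0.000e+00 -2.000e-03  3.138e+00] rows 25.1
   shift after turn [-1.3  1.2 -0.4]
 turn [ 0.001  0.    -0.003] rows 0.0
   shift after turn [ 1.3 -1.2 -0.4]
```

View pics/w1b.png

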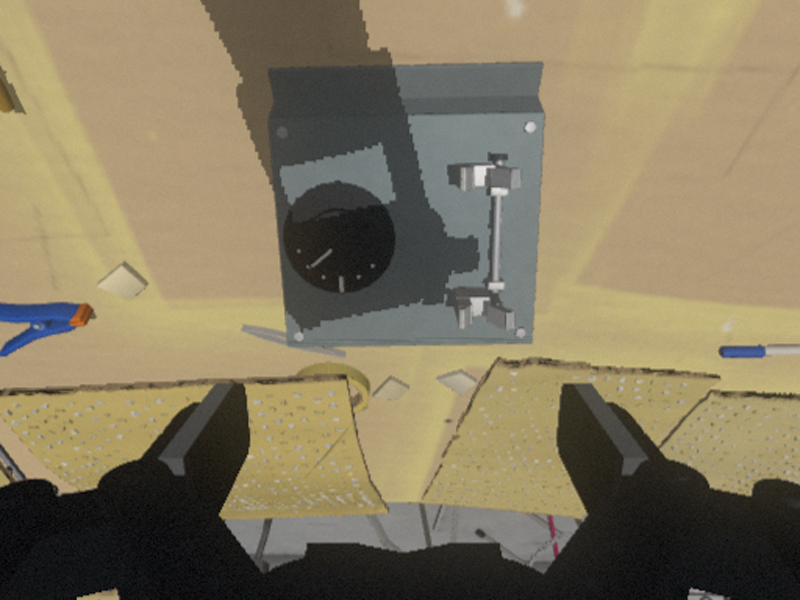

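The wrist view, scaled by 1.5625, shows the deck screws at (282,132), (530,127), (298,337) and (520,333). The index mark is at (342,284), the white pointer at about (321,259), the dial disc centre at (339,238), and the shaft from (498,190) to (495,285).

Run:
```python
from h import *
T=optics.camera_model("top");S=optics.camera_model("scene");W=dict(np.load("pics/w1.npz"))
tp=[(135+x/4-.4,140+y/4-.4) for x,y in [(54,76),(308,57),(334,264),(90,283)]]
wp=[(x/1.5625-.2,y/1.5625-.2) for x,y in [(520,333),(298,337),(282,132),(530,127)]]
sp=[(150+x/4-.4,140+(y-360)/4-.4) if x else None for x,y in [(124,392),(325,441),(0,0),(38,575)]]
X=[]
for t,w,s in zip(tp,wp,sp):
    x,e=tri([ray(T,*t),ray(W,*w)]+([ray(S,*s)] if s else []));print(x.round(4),round(e,4));X.append(x)
X=np.array(X)
# rigid fit to rectangle
n=np.linalg.svd(X-X.mean(0))[2][2];n*=np.sign(n[2]);print("normal",n.round(3),"tilt",np.degrees(np.arccos(n[2])),"yaw n",np.degrees(np.arctan2(-n[1],-n[0])))
ex=X[0]+X[1]-X[2]-X[3];yaw=np.arctan2(ex[1],ex[0]);ey=X[0]-X[1]+X[3]-X[2];print("yaw",np.degrees(yaw),np.degrees(np.arctan2(-ey[0],ey[1])),"dims",np.linalg.norm(ex)/2,np.linalg.norm(ey)/2)
yaw=(yaw+np.arctan2(-ey[0],ey[1]))/2
D=deckR(yaw);C=X.mean(0)
i,e=tri([ray(T,135+264/4-.4,140+121/4-.4),ray(W,342/1.5625-.2,284/1.5625-.2),ray(S,150+262/4-.4,140+122/4-.4)])
print("idx",i.round(4),e,"rel C in deck",(D.inv().apply(i-C)*1e3).round(1))
sc=D.apply([0,0,1])
def W2(u,v,h): # on plane h above screw plane, deck coords rel C
    return D.inv().apply(plane(W,u/1.5625-.2,v/1.5625-.2,C+sc*h,sc)-C)*1e3
print("disc",W2(339,238,.004),"idx",W2(342,284,.006))
print("shaft",W2(498,190,.010),W2(495,285,.010))
print("pointer",W2(312,268,.034),W2(329,250,.034))
print("C",C,"yaw",yaw)
```

```text
[0.6466 0.2848 0.1138] 0.0017
[0.662  0.1166 0.1174] 0.0015
[0.5344 0.1027 0.0391] 0.0015
[0.518  0.273  0.0331] 0.0028
normal [-0.526 -0.025  0.85 ] tilt 31.749744464191814 yaw n 2.75128370009309
yaw 5.724677896103422 5.364412441239849 dims 0.15130332985874623 0.1700632090132789
idx [0.6235 0.1474 0.0946] 0.0020484171809608087 rel C in deck [ 34.1 -49.9   2. ]
disc [  0.10820353 -48.39855346   4.        ] idx [ 33.92898775 -47.54746283   6.        ]
shaft [-33.20826503  63.53813231  10.        ] [34.7966196  64.06531931 10.        ]
pointer [ 14.71951954 -63.66842465  34.        ] [  2.512172   -51.56916012  34.        ]
C [0.59026923 0.19431754 0.07585959] yaw 0.0967705687188644
```

Run:
```python
from h import *
go(np.array([.4524,-.1331,.14]),R.from_euler("z",np.radians(20.07))*FL)
```

```text
t 1.87 shift mm now-axes [ 113.2 -314.4   95.9]
 turn [0.747 0.095 2.786] rows 23.1
   shift after turn [-130.1  290.1  140.5]
 turn [-0.066  0.521 -0.258] rows 4.7
   shift after turn [ 130.1 -290.1  140.5]
```

```bash
python3 -m pendant '[[[0,0,0],[-0.0132,0.1042,-0.0516],1],[[0,0,0],[-0.0132,0.1042,-0.0516],1],[[0,0,0],[-0.0132,0.1042,-0.0516],1],[[0,0,0],[-0.0132,0.1042,-0.0516],1],[[0,0,0],[-0.0132,0.1042,-0.0516],1]]' >/dev/null
python3 -m pendant '[[[13,-29,14],[0,0,0],1],[[13,-29,14],[0,0,0],1],[[13,-29,14],[0,0,0],1],[[13,-29,14],[0,0,0],1],[[13,-29,14],[0,0,0],1],[[13,-29,14],[0,0,0],1],[[13,-29,14],[0,0,0],1],[[13,-29,14],[0,0,0],1],[[13,-29,14],[0,0,0],1],[[13,-29,14],[0,0,0],1],[[0,0,0],[0,0,0],1],[[0,0,0],[0,0,0],1]]'
python3 - <<'E'
from h import *
m,im=snap("wrist","w2")
cv2.imwrite("pics/w2b.png",cv2.resize(im[:,:,::-1],(800,600),interpolation=cv2.INTER_CUBIC))
E
```

```text
t: 3.28
tool_pos: [0.4526, -0.1312, 0.1394]
tool_rot: [0.551, -3.091, -0.002]
contact_force: [0.4, 0.1, -0.1]
opening: 0.0852
grip_force: 0.0
```

View pics/w2b.png

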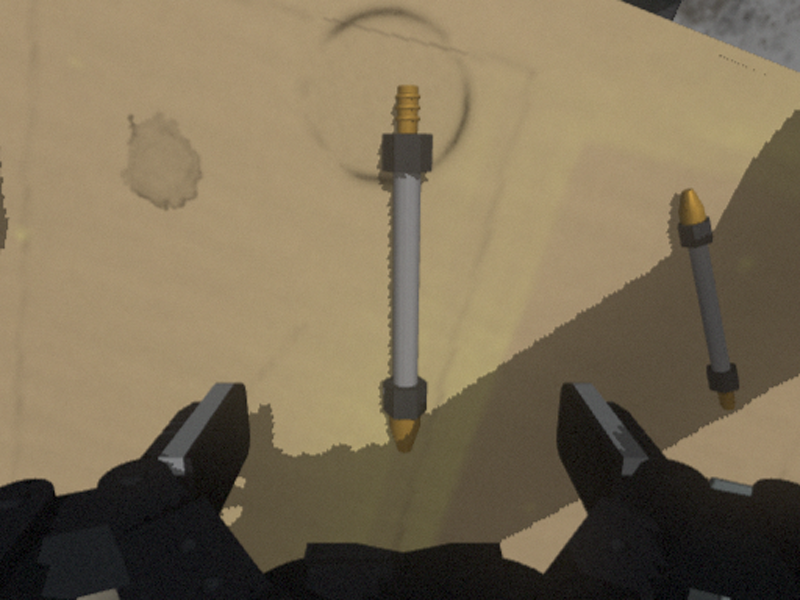

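The wrist view (same scale) shows the lance aligned with the tool. The nut inner faces meet the tube at (407,174) and (405,381), and the nozzle tip is at (404,450).

Run:
```python
from h import *
W=dict(np.load("pics/w2.npz"));f=lambda u,v,z:plane(W,u/1.5625-.2,v/1.5625-.2,[0,0,z])
b=f(407,174,.018);a=f(405,382,.018);n=f(404,450,.011);c=(a+b)/2
yaw=np.arctan2(*(a-b)[1::-1]);print(c,np.linalg.norm(a-b),np.degrees(yaw),"from nozzle",n-.102*np.array([np.cos(yaw),np.sin(yaw),0]))
c[2]=.004
go(c,R.from_euler("z",yaw)*FL)
```

```text
[ 0.45297883 -0.13022019  0.018     ] 0.11222836176074662 19.808502357238808 from nozzle [ 0.45458079 -0.12979089  0.011     ]
t 3.33 shift mm now-axes [ -0.    0.5 136.3]
 turn [ 1.000e-03  1.000e-03 -3.133e+00] rows 25.1
   shift after turn [ -0.   -0.6 136.3]
 turn [ 0.001 -0.     0.008] rows 0.1
   shift after turn [  0.    0.6 136.3]
```

```bash
python3 -m pendant '[[[-0.8,0.6,18],[0,0,0.008],1],[[0,0,18],[0,0,0],1],[[0,0,18],[0,0,0],1],[[0,0,18],[0,0,0],1],[[0,0,18],[0,0,0],1],[[0,0,18],[0,0,0],1],[[0,0,16],[0,0,0],1],[[0,0,8],[0,0,0],1],[[0,0,4],[0,0,0],1],[[0,0,0],[0,0,0],1],[[0,0,0],[0,0,0],0.4],[[0,0,0],[0,0,0],0]]' 60
python3 -m pendant '[[[0,0,0],[0,0,0],0],[[0,0,0],[0,0,0],0],[[0,0,0],[0,0,0],0],[[0,0,0],[0,0,0],0],[[0,0,0],[0,0,0],0],[[0,0,0],[0,0,0],0]]'
```

```text
t: 4.33
tool_pos: [0.455, -0.1316, 0.0063]
tool_rot: [-0.539, 3.092, -0.003]
contact_force: [0.3, -0.0, -0.3]
opening: 0.0638
grip_force: 0.0
t: 4.83
tool_pos: [0.4541, -0.1316, 0.0055]
tool_rot: [-0.538, 3.094, -0.001]
contact_force: [-1.7, 0.7, 4.4]
opening: 0.0113
grip_force: 58.7
```

```bash
python3 -m pendant '[[[0,0,-5],[0,0,0],0],[[0,0,-20],[0,0,0],0],[[0,0,-30],[0,0,0],0],[[0,0,-35],[0,0,0],0],[[0,0,-35],[0,0,0],0],[[0,0,-35],[0,0,0],0],[[0,0,-35],[0,0,0],0],[[0,0,-25],[0,0,0],0],[[0,0,0],[0,0,0],0],[[0,0,0],[0,0,0],0]]'
python3 - <<'E'
from h import *
m,im=snap("wrist","w3")
cv2.imwrite("pics/w3c.png",cv2.resize(im[40:,130:386][:,:,::-1],None,fx=1.7,fy=1.7,interpolation=cv2.INTER_CUBIC))
D=deckR(.0968);O=np.array([.59027,.19432,.07586])+D.apply([.0005,.0505,.033]);print(O)
go(O+D.apply([0,0,-.0055+.08]),D*FL)
E
```

```text
t: 5.67
tool_pos: [0.4543, -0.1317, 0.2264]
tool_rot: [-0.538, 3.092, -0.004]
contact_force: [-0.3, -0.1, -3.0]
opening: 0.0112
grip_force: 58.7
[0.56939746 0.24303073 0.10468884]
t 5.72 shift mm now-axes [-199.6  322.2   54.8]
 turn [ 0.751  0.093 -2.802] rows 23.2
   shift after turn [  71.7 -361.2  104.8]
 turn [ 0.065 -0.521  0.242] rows 4.6
   shift after turn [-71.7 361.2 104.8]
```

View pics/w3c.png

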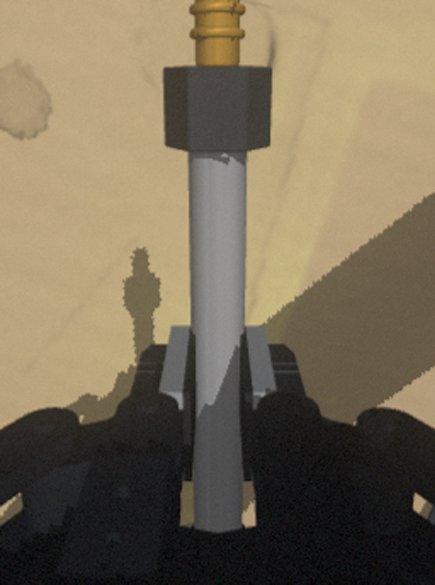

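The lance hangs straight in the grip. The near nut's inner face is at crop (218,150), which is about (258.2,128.2) px.

Run:
```python
from h import *
W=dict(np.load("pics/w3.npz"));o=get_obs();R0=R.from_rotvec(o["tool_rot"]);p=o["tool_pos"];n=R0.apply([0,0,1])
f=lambda u,v,z:(R0.inv().apply(plane(W,130+u/1.7,40+v/1.7,p+n*z,n)-p)*1e3).round(1)
for z in(-.0125,-.0055): print(f(218,150,z),f(217,155,z),f(218.5,500,z), "width",f(245,155,z)-f(189,155,z))
```

```text
[ 56.8  -1.5 -12.5] [ 55.6  -1.7 -12.5] [-40.   -1.3 -12.5] width [ 0.  12.9  0. ]
[55.9 -1.5 -5.5] [54.7 -1.8 -5.5] [-45.9  -1.3  -5.5] width [ 0.  13.5  0. ]
```

```bash
python3 -m pendant '[[[0,0,0],[0.013,-0.1042,0.0484],0],[[0,0,0],[0.013,-0.1042,0.0484],0],[[0,0,0],[0.013,-0.1042,0.0484],0],[[0,0,0],[0.013,-0.1042,0.0484],0],[[0,0,0],[0.013,-0.1042,0.0484],0]]' >/dev/null
python3 -m pendant '[[[-6,15,5],[0,0,0],0],[[-6,30,9],[0,0,0],0],[[-6,33,9],[0,0,0],0],[[-6,33,9],[0,0,0],0],[[-6,33,9],[0,0,0],0],[[-6,33,9],[0,0,0],0],[[-6,33,9],[0,0,0],0],[[-6,33,9],[0,0,0],0],[[-6,33,9],[0,0,0],0],[[-6,33,9],[0,0,0],0],[[-6,33,9],[0,0,0],0],[[-6,20,9],[0,0,0],0]]'
python3 -m pendant '[[[0,0,0],[0,0,0],0],[[0,0,0],[0,0,0],0],[[0,0,0],[0,0,0],0]]'
python3 - <<'E'
from h import *
D=deckR(.0968);O=np.array([.59027,.19432,.07586])+D.apply([.0005,.0515,.033]);print(O)
go(O+D.apply([0,0,-.0055+.03]),D*FL)
m,im=snap("wrist","w4");snap("scene","s4");snap("top","t4")
cv2.imwrite("pics/w4b.png",np.hstack([cv2.resize(im[:,110:400][:,:,::-1],(453,600))]))
E
```

```text
t: 7.13
tool_pos: [0.5302, 0.2425, 0.1662]
tool_rot: [-0.131, 2.62, 0.032]
contact_force: [-0.6, -0.4, -1.7]
opening: 0.0116
grip_force: 59.0
t: 7.38
tool_pos: [0.5311, 0.2391, 0.1678]
tool_rot: [-0.128, 2.619, 0.031]
contact_force: [0.1, 0.0, -0.7]
opening: 0.0116
grip_force: 59.0
[0.56930081 0.24402605 0.10468884]
t 7.38 shift mm now-axes [-2.   1.3 49.4]
 turn [ 6.00e-03 -3.00e-03 -3.14e+00] rows 25.1
   shift after turn [ 1.8 -1.2 49.4]
 turn [-0.002 -0.004  0.001] rows 0.0
   shift after turn [-1.8  1.2 49.4]
```

View pics/w4b.png

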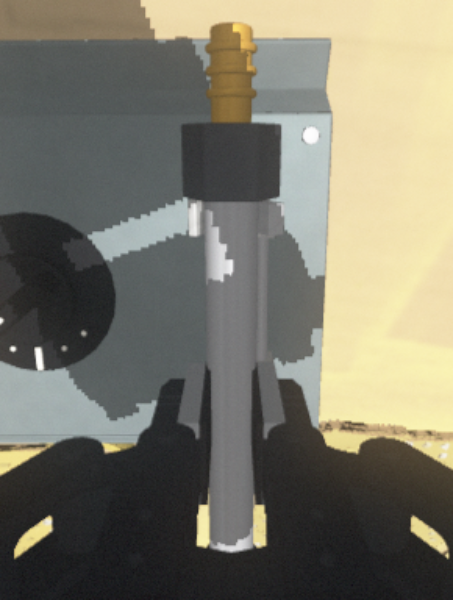

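The wrist view shows the lower fork's prong and jaw on either side of the tube, at about (193,218) and (273,218). The tube is centred between them. I'll descend to the lead-in.

```bash
python3 -m pendant '[[[-1,0.6,10],[-0.001,-0.002,0],0],[[-0.8,0.6,14],[-0.001,-0.002,0],0],[[0,0,14],[0,0,0],0],[[0,0,8],[0,0,0],0],[[0,0,3],[0,0,0],0],[[0,0,0],[0,0,0],0],[[0,0,0],[0,0,0],0]]' 100
python3 -m pendant '[[[0,0,3],[0,0,0],0],[[0,0,3],[0,0,0],0],[[0,0,3],[0,0,0],0],[[0,0,2],[0,0,0],0],[[0,0,0],[0,0,0],0],[[0,0,0],[0,0,0],0]]'
cat >> h.py <<'E'
def st():
    D=deckR(.0968);O=np.array([.59027,.19432,.07586])+D.apply([.0005,.0515,.033]);o=get_obs()
    print("tcp in deck mm",(D.inv().apply(o["tool_pos"]-O)*1e3).round(1),"F deck",D.inv().apply(o["contact_force"]).round(1),"M",D.inv().apply(o["wrist_torque"]).round(2),"rot err",(D*FL*R.from_euler("z",np.pi)).inv().__mul__(R.from_rotvec(o["tool_rot"])).as_rotvec().round(3),round(o["t"],2))
E
python3 -c "from h import *;st()"
```

```text
t: 8.12
tool_pos: [0.5587, 0.2436, 0.1295]
tool_rot: [-0.127, 2.61, 0.036]
contact_force: [0.1, 0.1, -0.8]
opening: 0.01
grip_force: 98.0
t: 8.62
tool_pos: [0.564, 0.2443, 0.1195]
tool_rot: [-0.128, 2.611, 0.036]
contact_force: [-0.5, -0.2, -1.1]
opening: 0.0097
grip_force: 98.0
tcp in deck mm [ 2.8  0.8 15.5] F deck [-1.  -0.1 -0.7] M [-0.02  0.35 -0.02] rot err [-0.001 -0.004 -0.001] 8.62
```

```bash
for i in 1 2 3; do python3 -m pendant '[[[0,0,1],[0,0,0],0]]' >/dev/null; python3 -c "from h import *;st()"; done
```

```text
tcp in deck mm [ 3.2  0.8 14.8] F deck [-1.5 -0.4 -1.3] M [-0.03  0.38 -0.  ] rot err [-0.001 -0.005 -0.001] 8.7
tcp in deck mm [ 3.3  0.8 13.7] F deck [-0.6  0.3 -2.6] M [-0.01  0.42 -0.03] rot err [-0.001 -0.005 -0.   ] 8.78
tcp in deck mm [ 3.2  0.7 12.7] F deck [-1.3 -1.3  0.7] M [-0.27  0.47  0.06] rot err [-0.001 -0.005 -0.001] 8.87
```

```bash
python3 -m pendant '[[[1.8,-0.3,-1],[0,0,0],0],[[1.8,-0.4,0],[0,0.004,0],0],[[0,0,0],[0,0,0],0],[[0,0,0],[0,0,0],0]]' >/dev/null; python3 -c "from h import *;st()"; for i in 1 2 3; do python3 -m pendant '[[[0,0,1],[0,0,0],0]]' >/dev/null; python3 -c "from h import *;st()"; done
```

```text
tcp in deck mm [-0.7  0.1 13.6] F deck [-0.6 -0.  -2.3] M [ 0.06  0.38 -0.02] rot err [-0.001 -0.001 -0.   ] 9.2
tcp in deck mm [-0.3  0.2 12.8] F deck [-1.4  0.2 -1.9] M [-0.04  0.38  0.01] rot err [-0.001 -0.001 -0.   ] 9.28
tcp in deck mm [-0.4  0.1 11.7] F deck [ 0.1 -0.3 -0.3] M [-0.08  0.42  0.06] rot err [-0.001 -0.001 -0.001] 9.37
tcp in deck mm [-0.3 -0.2 10.8] F deck [-2.  -2.8  4.6] M [-0.56  0.57  0.08] rot err [-0.001 -0.001 -0.001] 9.45
```

```bash
for i in 1 2 3 4 5; do python3 -m pendant '[[[0,0,1.5],[0,0,0],0],[[0,0,1.5],[0,0,0],0]]' >/dev/null; python3 -c "from h import *;st()"; done
```

```text
tcp in deck mm [ 0.2 -0.9  8.3] F deck [-3.1 -8.1 12.2] M [-1.19  0.8   0.04] rot err [ 0.001 -0.001 -0.001] 9.62
tcp in deck mm [ 0.7 -0.6  6. ] F deck [-3.8 -3.7 15. ] M [-0.69  0.98  0.14] rot err [ 0.001 -0.001 -0.001] 9.78
tcp in deck mm [ 1.2 -0.1  2.8] F deck [-1.4 -2.4  6.2] M [-0.38  0.4   0.09] rot err [-0.001 -0.003 -0.001] 9.95
tcp in deck mm [ 0.7 -0.2 -1. ] F deck [ 1.2 -3.1  0. ] M [-0.51  0.06  0.07] rot err [-0.001 -0.003 -0.001] 10.12
tcp in deck mm [-0.8 -0.1 -4.8] F deck [-0.7 -1.7 -2.1] M [-0.08  0.29  0.09] rot err [-0.001 -0.001 -0.   ] 10.28
```

```bash
for i in 1 2 3; do python3 -m pendant '[[[0,0,1],[0,0,0],0],[[0,0,0],[0,0,0],0]]' >/dev/null; python3 -c "from h import *;st()"; done
```

```text
tcp in deck mm [-1.3  0.2 -5.7] F deck [-1.3 -1.3  1. ] M [-0.25  0.45 -0.01] rot err [-0.001  0.001 -0.   ] 10.45
tcp in deck mm [-1.3  0.2 -5.9] F deck [-5.  -3.1 12.2] M [-0.49  1.14 -0.03] rot err [-0.001  0.002 -0.   ] 10.62
tcp in deck mm [-1.3  0.3 -6. ] F deck [-8.3 -3.5 24.9] M [-0.72  1.73 -0.01] rot err [-0.     0.003 -0.001] 10.78
```

```bash
python3 -m pendant '[[[0,0,-2],[0,0,0],0],[[0,0,0],[0,0,0],0],[[0,0,0],[0,0,0],0.5],[[0,0,0],[0,0,0],0.5],[[0,0,0],[0,0,0],0.5],[[0,0,0],[0,0,0],0.5],[[0,0,-10],[0,0,0],0.5],[[0,0,-25],[0,0,0],0.5],[[0,0,-40],[0,0,0],0.5],[[0,0,-40],[0,0,0],0.5],[[0,0,-30],[0,0,0],0.5],[[0,0,0],[0,0,0],0.5]]'
python3 - <<'E'
from h import *
st();m,im=snap("wrist","w5")
cv2.imwrite("pics/w5b.png",cv2.resize(im[:,150:406][:,:,::-1],(512,600)[:2] if 0 else (400,600),interpolation=cv2.INTER_CUBIC))
E
```

```text
t: 11.78
tool_pos: [0.5005, 0.2385, 0.2351]
tool_rot: [-0.127, 2.601, 0.042]
contact_force: [0.9, 0.4, 1.1]
opening: 0.043
grip_force: 0.0
tcp in deck mm [  5.4   1.2 147.4] F deck [1.4 0.3 0.5] M [-0.06  0.19  0.01] rot err [-0.005 -0.015  0.   ] 11.78
```

View pics/w5b.png

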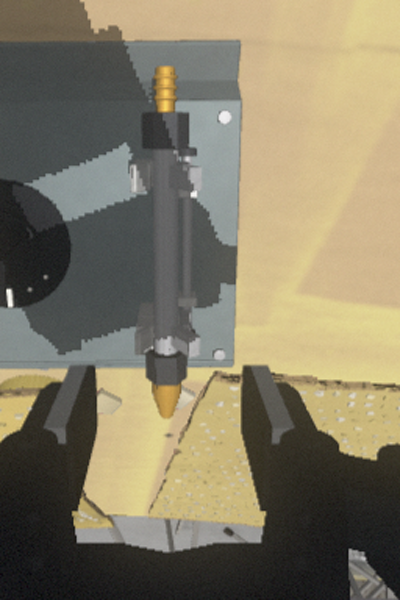

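The lance is seated: both nuts are outside the forks and the jaw noses are over the tube. Next I'll move over to the dial.

```bash
python3 -m pendant '[[[1,-15,0],[0.005,0.015,0],0.5],[[1,-25,0],[0,0,0],0.5],[[1,-30,0],[0,0,0],0.5],[[1,-20,0],[0,0,0],0.5],[[1,-11,0],[0,0,0],0.5],[[0,0,0],[0,0,0],0.5],[[0,0,0],[0,0,0],0.5],[[0,0,0],[0,0,0],0.5]]'>/dev/null
python3 - <<'E'
from h import *
st();m,im=snap("wrist","w6")
# white blobs near dial
D=deckR(.0968);O=np.array([.59027,.19432,.07586])+D.apply([.0005,.0515,.033]);sc=D.apply([0,0,1])
u,v=proj(m,O+D.apply([0,-.1,-.02]));print("dial px",u,v)
hsv=cv2.cvtColor(im,cv2.COLOR_RGB2HSV);mask=((hsv[...,2]>110)&(hsv[...,1]<70)).astype(np.uint8)
n,l,s,c=cv2.connectedComponentsWithStats(mask)
for i in range(1,n):
    if np.hypot(*(c[i]-[u,v]))<75 and s[i,4]>=3:
        P=[(D.inv().apply(plane(m,*c[i],O+sc*h,sc)-O)*1e3).round(1)[:2] for h in(-.03,.001)]
        ys,xs=np.nonzero(l==i);ev=np.linalg.eigh(np.cov(xs,ys))[1][:,1] if len(xs)>5 else 0
        print(c[i].round(1),s[i,4],P,ev)
x,y=int(u),int(v);cv2.imwrite("pics/w6c.png",cv2.resize(im[max(y-70,0):y+70,x-90:x+90][:,:,::-1],None,fx=3.5,fy=3.5,interpolation=cv2.INTER_CUBIC));print(x-90,max(y-70,0))
E
```

```text
tcp in deck mm [  -6.  -100.6  139.6] F deck [0.5 0.2 1. ] M [-0.03  0.17 -0.07] rot err [ 0.003  0.015 -0.001] 12.5
dial px 259.8374613546872 177.8661394195615
[232.8 129.7] 1088 [array([ -43.3, -125.1]), array([ -46.5, -122.7])] [-0.96351293  0.26766178]
[228.3 183.7] 3 [array([   8.3, -130.3]), array([  -0. , -127.5])] 0
[249.7 192.2] 40 [array([  16.8, -109.7]), array([   7.6, -108.9])] [-0.79610723  0.60515559]
[214.  199.5] 10 [array([  24.4, -144.7]), array([  14.4, -140.4])] [0. 1.]
[283.3 195.3] 3 [array([ 20., -77.]), array([ 10.5, -79.4])] 0
[245.7 203.3] 3 [array([  28.3, -113.8]), array([  17.9, -112.5])] 0
[259.2 208.1] 29 [array([  33.2, -100.5]), array([  22.3, -100.5])] [0.0504254  0.99872783]
[215.  213.5] 8 [array([  38.9, -144.2]), array([  27.5, -140. ])] [0. 1.]
169 107
```

View pics/w6c.png

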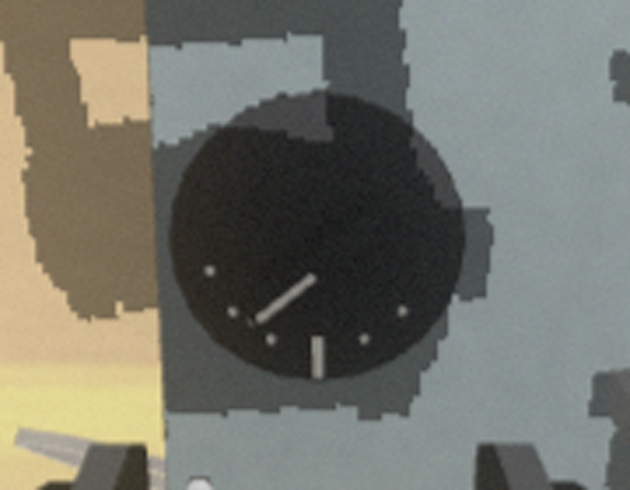

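The pointer line runs from crop (313,279) to (257,319), so the dial is at about -0.85 rad. The index mark comes out at deck (33.2,-100.5), as expected. I'll align the tool with the bar.

```bash
python3 -m pendant '[[[0,0,0],[0,-0.015,0],0.5],[[0,0,0],[0,0,0.12],0.5],[[0,0,0],[0,0,0.12],0.5],[[0,0,0],[0,0,0.12],0.5],[[0,0,0],[0,0,0.12],0.5],[[0,0,0],[0,0,0.12],0.5],[[0,0,0],[0,0,0.12],0.5],[[0,0,0],[0,0,0.12],0.5],[[0,0,0],[0,0,0],0.5],[[0,0,0],[0,0,0],0.5],[[0,0,0],[0,0,0],0.5]]'
python3 - <<'E'
from h import *
st()
W=dict(np.load("pics/w6.npz"));D=deckR(.0968);O=np.array([.59027,.19432,.07586])+D.apply([.0005,.0515,.033]);sc=D.apply([0,0,1])
P=[(D.inv().apply(plane(W,169+x/3.5,107+y/3.5,O+sc*.001,sc)-O)*1e3) for x,y in[(313,279),(257,319)]]
d=P[1]-P[0];print(P,np.arctan2(d[1],d[0]))
go(O+D.apply([0,-.1005,-.015]),D*R.from_euler("z",-.85)*FL)
E
```

```text
t: 13.47
tool_pos: [0.5044, 0.1366, 0.223]
tool_rot: [0.96, 2.474, 0.316]
contact_force: [-0.5, 0.0, -0.3]
opening: 0.0427
grip_force: 0.0
tcp in deck mm [  -5.8 -100.7  139.9] F deck [-0.6  0.1 -0. ] M [-0.01  0.25  0.03] rot err [ 0.003 -0.002  0.836] 13.47
[array([   2.66904528, -101.28516118,    1.        ]), array([  13.13930274, -115.3509404 ,    1.        ])] -0.9309029791213699
t 13.47 shift mm now-axes [ -3.3   4.6 154.9]
 turn [-5.000e-03 -2.000e-03 -3.128e+00] rows 25.0
   shift after turn [  3.7  -4.4 154.9]
 turn [-0.002  0.003  0.014] rows 0.1
   shift after turn [ -3.7   4.4 154.9]
```

```bash
python3 -m pendant '[[[-2,2.4,10],[0,0,0.014],0.5],[[-1.7,2,20],[0,0,0],0.5],[[0,0,25],[0,0,0],0.5],[[0,0,25],[0,0,0],0.5],[[0,0,20],[0,0,0],0.5],[[0,0,10],[0,0,0],0.5],[[0,0,5],[0,0,0],0.5],[[0,0,0],[0,0,0],0.5],[[0,0,0],[0,0,0],0.5],[[0,0,0],[0,0,0],0.5]]' >/dev/null
python3 - <<'E'
from h import *
st()
D=deckR(.0968);O=np.array([.59027,.19432,.07586])+D.apply([.0005,.0515,.033])
go(O+D.apply([0,-.1005,-.015]),D*R.from_euler("z",-.86)*FL)
E
```

```text
tcp in deck mm [   1.3 -101.3   25.9] F deck [-0.4  0.3 -0.1] M [-0.06  0.24 -0.01] rot err [ 0.002 -0.004  0.853] 14.3
t 14.3 shift mm now-axes [ 1.6 -0.5 40.9]
 turn [-0.007 -0.    -3.135] rows 25.1
   shift after turn [-1.4  0.5 40.9]
 turn [-0.     0.005  0.007] rows 0.1
   shift after turn [ 1.4 -0.5 40.9]
```

Now I'll lower the last 40 mm, slowing at the end, and close gently.

```bash
python3 -m pendant '[[[1.5,-0.5,8],[0,0.004,0],0.5],[[0,0,10],[0,0,0],0.5],[[0,0,8],[0,0,0],0.5],[[0,0,6],[0,0,0],0.5],[[0,0,4],[0,0,0],0.5],[[0,0,2],[0,0,0],0.5],[[0,0,0],[0,0,0],0.5],[[0,0,0],[0,0,0],0.5],[[0,0,0],[0,0,0],0.5]]' 40
python3 -c "from h import *;st()"
python3 -m pendant '[[[0,0,0],[0,0,0],0],[[0,0,0],[0,0,0],0],[[0,0,0],[0,0,0],0],[[0,0,0],[0,0,0],0],[[0,0,0],[0,0,0],0],[[0,0,0],[0,0,0],0],[[0,0,0],[0,0,0],0],[[0,0,0],[0,0,0],0]]'
python3 -c "from h import *;st()"
```

```text
t: 15.05
tool_pos: [0.5847, 0.1445, 0.0933]
tool_rot: [0.982, 2.47, 0.324]
contact_force: [0.2, -0.6, -0.6]
opening: 0.0425
grip_force: 0.0
tcp in deck mm [  -0.8 -100.6  -12.7] F deck [-0.2 -0.6 -0.6] M [ 0.03  0.19 -0.01] rot err [0.001 0.001 0.853] 15.05
t: 15.72
tool_pos: [0.5852, 0.1453, 0.0939]
tool_rot: [0.982, 2.469, 0.327]
contact_force: [0.6, 5.6, 0.8]
opening: 0.0088
grip_force: 43.2
tcp in deck mm [ -0.  -99.8 -12.5] F deck [1.4 5.5 0.1] M [ 0.8  -0.03 -0.03] rot err [-0.001 -0.     0.854] 15.72
```

```bash
python3 -m pendant '[[[0,0.6,0],[0,0,-0.1],0],[[0,0,0],[0,0,-0.107],0],[[0,0,0],[0,0,-0.108],0],[[0,0,0],[0,0,-0.108],0],[[0,0,0],[0,0,-0.108],0],[[0,0,0],[0,0,-0.108],0],[[0,0,0],[0,0,-0.108],0],[[0,0,0],[0,0,-0.108],0],[[0,0,0],[0,0,0],0],[[0,0,0],[0,0,0],0],[[0,0,0],[0,0,0],0]]'
python3 -c "from h import *;st()"
```

```text
t: 16.63
tool_pos: [0.5852, 0.145, 0.0938]
tool_rot: [-0.126, 2.616, 0.033]
contact_force: [-3.1, 1.7, 4.9]
opening: 0.0084
grip_force: 44.0
tcp in deck mm [-1.000e-01 -1.001e+02 -1.260e+01] F deck [-0.1  2.   5.6] M [ 0.32  0.18 -0.01] rot err [0.001 0.001 0.001] 16.63
```

Release, withdraw and check.

```bash
python3 -m pendant '[[[0,0,0],[0,0,0],0.5],[[0,0,0],[0,0,0],0.5],[[0,0,0],[0,0,0],0.5],[[0,0,0],[0,0,0],0.5],[[0,0,0],[0,0,0],0.5],[[0,0,-10],[0,0,0],0.5],[[0,0,-25],[0,0,0],0.5],[[0,0,-35],[0,0,0],0.5],[[0,0,-35],[0,0,0],0.5],[[0,0,-25],[0,0,0],0.5],[[0,0,0],[0,0,0],0.5],[[0,0,0],[0,0,0],0.5]]'
python3 - <<'E'
from h import *
st();m,im=snap("wrist","w7");a=im[110:250,150:410][:,:,::-1]
t=snap("top","t7")[1][145:225,140:230][:,:,::-1]
a=cv2.resize(a,(780,420),interpolation=cv2.INTER_CUBIC);t=cv2.resize(t,None,fx=2.2,fy=2.2);c=np.zeros((176,780,3),np.uint8);c[:,:t.shape[1]]=t
s=snap("scene","s7")[1][130:220,140:250][:,:,::-1];s=cv2.resize(s,None,fx=1.95,fy=1.95);c[:s.shape[0]][:176,300:300+s.shape[1]]=s[:176]
cv2.imwrite("pics/w7c.png",np.vstack([a,c]))
E
```

```text
t: 17.63
tool_pos: [0.5209, 0.1388, 0.2082]
tool_rot: [-0.128, 2.613, 0.033]
contact_force: [-0.4, -0.3, -0.0]
opening: 0.0427
grip_force: 0.0
tcp in deck mm [   1.3 -100.1  118.8] F deck [-0.4 -0.2  0.2] M [-0.03  0.26 -0.01] rot err [ 0.001 -0.003 -0.001] 17.63
```

View pics/w7c.png

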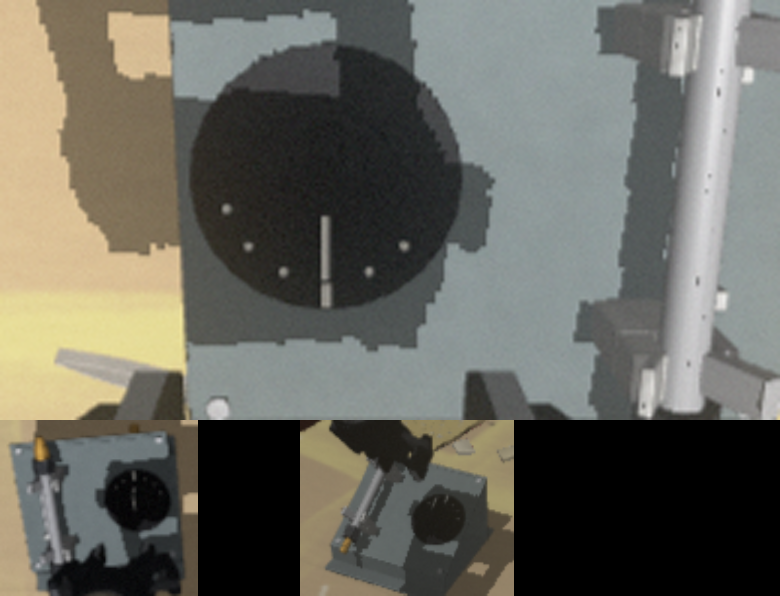

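The pointer runs from (325,215) to (326,280) and is collinear with the index mark at (326,285) to (326,305). The jaw noses overlap the tube. I'll do a quick numeric check before handing in.

Run:
```python
from h import *
W=dict(np.load("pics/w7.npz"));im=cv2.imread("pics/w7.png");D=deckR(.0968);O=np.array([.59027,.19432,.07586])+D.apply([.0005,.0515,.033]);sc=D.apply([0,0,1])
g=im.min(2)[110:250,150:410]>100
P=[]
for y in range(73,92):
    xs=np.nonzero(g[y,100:117])[0]
    if len(xs)and len(xs)<8:P.append(D.inv().apply(plane(W,250+xs.mean(),110+y,O+sc*.001,sc)-O)*1e3)
P=np.array(P);k=np.polyfit(P[:,0],P[:,1],1);print(len(P),"angle",k[0],"y0",k[1])
I=[D.inv().apply(plane(W,250+np.nonzero(g[y,100:117])[0].mean(),110+y,O-sc*.03,sc)-O)*1e3 for y in range(96,101)];print("idx",np.mean(I,0))
```

```text
19 angle 0.001648832611098727 y0 -101.15226458151284
idx [  36.00439308 -100.6592215   -30.        ]
```

```bash
python3 -c "
from station import ctrl;print(ctrl.finish_job())"
```

```text
the job is handed in; nothing more can be done
None
```

The job is handed in at about 18 s: the lance is home in the clip with the jaw shut over it, the dial was then turned to within about 0.002 rad of the index mark, and the gripper is clear; the bottle, cup and tile were never approached, though I didn't re-check them at the end.

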